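# Turn the finished marker over

## Task

Each of the two wooden marker stands on the board belongs to the stone lying just behind it. The squared block is finished, so flip the paddle of its stand right over its pivot with a fingertip, gently pushing it up from below and over to the other side until it lies fully flat with its ring face up. Do not pinch the paddle, leave the other paddle alone, and do not shift or lift the stones or anything else on the bench.

Things in the scene. Friction and masses are not known exactly. Their poses are not given: they have to be found in the camera images.
- marker_a: The left (larger y) marker stand, a fixed wooden trestle; origin on the plywood work board (its top 22 mm above the bench) under its middle. Base 150 (x) x 120 (y) x 14 mm; uprights 12 mm thick at y = +-48 mm reach 8 mm above the pivot; two level 8 mm rest rods at x = +-58 mm, just under a flat paddle. Nothing but the paddle reaches beyond x = +-75 mm.
- pivot_a (a point): The left (larger y) stand's pivot: middle of the paddle's level pivot rod, 85 mm above the work board. x axis level, at right angles to the rod: the paddle starts lying to the left, towards -x, and is flipped over to the right, +x. y axis along the rod.
- paddle_a (a joint): Hinge of the left (larger y) paddle: 0 = flat to the left (outwards), raised straight bar up; pi/2 = upright; pi = flat to the right (inwards), raised ring up (both ends firm stops). Starts at 0 to 0.3. The hinge is stiff: the paddle stays at any angle it is left; about 1 N at the tongue turns it.
- tongue_a (a point): Point on the left (larger y) paddle's tongue, mid-thickness, 90 mm from the pivot. The bare metal paddle, 5 mm thick, is 70 mm wide from 6 to 66 mm from the pivot; the tongue, 32 mm wide, runs on to the free end at 100 mm, with free space under it down to the board. x points from free end to pivot, y along the rod, z out of the bar face.
- marker_b: The right (smaller y) marker stand, a fixed wooden trestle; origin on the plywood work board (its top 22 mm above the bench) under its middle. Base 150 (x) x 120 (y) x 14 mm; uprights 12 mm thick at y = +-48 mm reach 8 mm above the pivot; two level 8 mm rest rods at x = +-58 mm, just under a flat paddle. Nothing but the paddle reaches beyond x = +-75 mm.
- pivot_b (a point): The right (smaller y) stand's pivot: middle of the paddle's level pivot rod, 85 mm above the work board. x axis level, at right angles to the rod: the paddle starts lying to the right, towards -x, and is flipped over to the left, +x. y axis along the rod.
- paddle_b (a joint): Hinge of the right (smaller y) paddle: 0 = flat to the right (outwards), raised straight bar up; pi/2 = upright; pi = flat to the left (inwards), raised ring up (both ends firm stops). Starts at 0 to 0.3. The hinge is stiff: the paddle stays at any angle it is left; about 1 N at the tongue turns it.
- tongue_b (a point): Point on the right (smaller y) paddle's tongue, mid-thickness, 90 mm from the pivot. The bare metal paddle, 5 mm thick, is 70 mm wide from 6 to 66 mm from the pivot; the tongue, 32 mm wide, runs on to the free end at 100 mm, with free space under it down to the board. x points from free end to pivot, y along the rod, z out of the bar face.
- squared_block: The squared stone block with flat sawn faces, 75 x 94 x 42 mm; origin at the centre of its underside. It lies behind one of the two stands (seen from the robot), about 130 mm from its pivot, off one end of the rod.
- rough_lump: The rough, irregular lump of stone, 61 x 74 x 46 mm; origin at the centre of its underside. It lies behind the other stand, likewise.
- tape: Bystander: tape measure, 55 x 85 x 62 mm, to the right of the board; origin under its centre.
- wedge: Bystander: wooden wedge, 34 x 110 x 26 mm, at the back between the two stones; origin under its centre.
- brush: Bystander: dust brush lying flat, 102 x 198 x 16 mm, to the left; origin under its centre.
- mug: Bystander: mug, 84 x 107 x 88 mm, to the right; origin under its centre.

How it is judged:
By the outcome, as a careful person would: the job done as asked, in the order asked, and still so for the second after the job is handed in, with the robot touching nothing.
It also fails if it takes over 38 s, if anything falls off the work surface, if the arm or the gripper's body presses on something with over 40 N, if the wrist force passes 120 N, or if a joint passes its speed limit or range.

## Robot

A 7-joint arm with a two-finger parallel gripper is mounted at the origin on a cart in front of the work surface, level with it; the furniture and walls round the work are solid. World frame = base frame: x ahead of the robot, y to its left, z up, the work surface at z = 0. Lengths are in m, angles in degrees, forces in N, time in s.
With the tool pointing down it reaches from about 0.4 to 0.85 m from the base axis. Payload 4.4 kg.
Tool frame: the origin (TCP) lies between the finger pads; the fingertips stand env.tips_ahead ahead of it and the grasp point (between the pads) is the TCP (env.tips_ahead is the distance from the TCP to the fingertips, in m); z points along the fingers, y is the direction in which the jaws open and shut (so a half turn about z gives the same grasp; the last joint's range is limited). The gripper opens to 94 mm and grips with 3 to 60 N. Pads are 16 mm wide; open, the fingers measure 119 mm over their backs; the gripper's body (75 mm by 177 mm) begins 78 mm behind the grasp point.
Start: joints at [66.303, 36.005, 2.206, 86.941, -1.547, 57.084, -1.146], TCP at [0.222, -0.611, 0.224] pointing down, gripper open.
Joint ranges: [-175.42, 175.42], [-21.48, 121.26], [-71.46, 75.88], [10.55, 141.38], [-63.04, 243.04], [13.31, 113.54], [-168.57, 168.57]. Speed limits (degrees/s): [147.25, 147.25, 180, 180, 180, 180, 180].

## Interface

Orientations are given as [roll, pitch, yaw] about the fixed x, y, z axes, in that order (R = Rz(yaw) Ry(pitch) Rx(roll)).
In Python, from workcell import env, optics gives the robot as it stands.
- The arm moves only by the tool play_rows, never from a script. Its argument "plan" is text: rows parted by semicolons, each of 7 numbers parted by spaces: the shift along the world's x, y, z in mm, then the turn, a rotation vector about the world's x, y, z in degrees, then the gripper command: -1 is shut, 1 is fully open, values between are in proportion. A call has 1 to 10 rows; each row shifts and turns the commanded pose from where the row before left it; what a row does not reach is not made up. A row lasts 1/12 s, in which the tool goes at most 41.7 mm and 7.16 degrees, less where a joint would pass 70% of its speed; a pose out of reach is approached as far as the arm can. A call with a gripper value outside its range is refused whole. The fingers move at their own pace and stop on an object; "newtons" is the grip in N (left out, the last holds). Time passes only in rows, so rows that do not move let the fingers close. It gives the time, the measured TCP pose, the force and the opening at its end, in the units of the state.
- env.sense(): the state, without advancing time (a new reading comes with each control period).
- optics.get_image(name): name is "scene" or "side" or "wrist"; returns the picture (480x640x3 uint8, red, green, blue); there is no depth.
- optics.get_calibration(name): a dict with "fx", "fy", "cx", "cy" (pixels), "D" ([k1, k2, p1, p2, k3] as OpenCV has them; the pictures are not rectified), "view" (4x4, takes a point from world to camera coordinates); the wrist camera has in their place "mount" (4x4, takes a point from camera to tool coordinates, whose origin is the TCP and whose axes are the flange's). Camera axes: x right, y up, looking along -z (the intrinsics and any distortion apply to the point x, -y, -z); pixel columns grow to the right and rows downward; lengths in m; the calibration is good to about 2 mm. A picture is of the moment at which its call begins: read the wrist's pose just before it. get_calibration takes no time and is no camera call.
- env.hand_in(): hands the job in, once; it reports no verdict.
Trained networks look in the newest picture that a camera, given by its name, has taken for a name from the list of things; names that differ only in an ending like _2 or _b are one class to them, and where a whole thing is asked for, a point or a joint stands for the part that bears it (a point fixed in the world has none). Each returns a list of dicts, best first, with "p" (0 to 1); they miss things now and then, are a little off and sometimes report something else, mostly with a low value. They report only what shows in the picture. A call takes as long as a camera call.
- optics.look_for(query, camera): "bbox" ([left, top, width, height] in pixels, round what is visible of it).
- optics.masks_of(query, camera): "mask" (480x640 bool, what is visible of it) and "bbox" ([left, top, width, height] in pixels, round what is visible of it).
The state is a dict: "clock": time; "q": joint angles; "qvel": joint speeds; "joint_torque": joint torques, N m; "tcp_pos": TCP position; "eef_rot": TCP orientation; "ft_force": force on the tool from outside, world axes, zero at the start; "torque": the same for the moment, N m; "finger_gap": finger opening in m.
Only numpy, scipy, OpenCV 4.12 (cv2) and the standard library are available. Lean on these libraries where they do the work, as an engineer would, in place of code of your own. Each camera call takes 0.05 s, during which the arm holds its last target. There are 200 camera calls.

## Working session

There is one attempt and no reset: what is moved stays moved. The work goes in short steps, Python scripts to look and compute and a tool call to move; the robot and the scene stay as the last step left them, time stands still between calls to the robot, and variables do not carry over. Pictures are saved under pics/ and viewed, about 8 in all and at most 12, crops included, and the job is handed in when it is done.

Besides the shell and the picture viewer there is one more tool, called after ">>>" as name(argument=value, ...) on one line, values as JSON. play_rows: Moves the arm, as the interface text tells. Its arguments: {"type":"object","properties":{"plan":{"type":"string"},"newtons":{"type":"number"}},"required":["plan"]}

```bash
mkdir -p pics
python3 - <<'E'
from workcell import env, optics
import cv2, numpy as np
s=env.sense(); print(s['clock'],s['tcp_pos'],s['eef_rot'],s['finger_gap'],env.tips_ahead)
for n in ("scene","side"):
    im=optics.get_image(n); cv2.imwrite(f"pics/{n}0.png",im[:,:,::-1])
    c=optics.get_calibration(n); print(n,c)
    for q in ("squared_block","rough_lump","marker_a","paddle_a","wedge"):
        print(q,[(round(d['p'],2),d['bbox']) for d in optics.look_for(q,n)][:3])
E
```

```text
0.0 [ 0.22138051 -0.61051106  0.2236057 ] [-1.79899131e+02  9.60202410e-04  1.99266569e+01] 0.0940609347454605 0.019
scene {'fx': 560.2946905984605, 'fy': 560.2946905984605, 'cx': 322.47942173029355, 'cy': 243.41769659476392, 'D': array([-0.0852496,  0.       ,  0.       ,  0.       ,  0.       ]), 'view': array([[ 0.85612667, -0.51640873,  0.01921334, -0.4339976 ],
       [ 0.38642867,  0.66443942,  0.63968206, -0.27979384],
       [-0.3431035 , -0.54022429,  0.76839944, -1.70514268],
       [ 0.        ,  0.        ,  0.        ,  1.        ]])}
squared_block [(0.68, [308.3, 201.1, 26.8, 20.8])]
rough_lump [(0.7, [365.3, 261.8, 21.0, 17.9])]
marker_a [(0.82, [313.0, 254.9, 53.4, 55.4]), (0.79, [272.2, 201.9, 46.6, 50.7]), (0.22, [383.7, 371.7, 46.1, 34.4])]
paddle_a [(0.96, [271.0, 202.0, 33.4, 24.5]), (0.72, [328.9, 271.0, 27.4, 27.0])]
wedge []
side {'fx': 533.6838810111705, 'fy': 533.6838810111705, 'cx': 316.984710490271, 'cy': 241.0521528499007, 'D': array([0.04908458, 0.        , 0.        , 0.        , 0.        ]), 'view': array([[-9.90077752e-01, -1.40520464e-01,  2.12232834e-04,
         5.16541019e-01],
       [ 1.21641189e-01, -8.56300220e-01,  5.01949554e-01,
        -8.30282527e-02],
       [-7.03524493e-02,  4.96994902e-01,  8.64896873e-01,
        -1.62818844e+00],
       [ 0.00000000e+00,  0.00000000e+00,  0.00000000e+00,
         1.00000000e+00]])}
squared_block [(0.71, [260.2, 281.5, 30.6, 34.1])]
rough_lump [(0.67, [280.3, 201.5, 19.4, 15.8]), (0.15, [312.1, 169.8, 40.0, 71.3])]
marker_a [(0.74, [294.3, 255.2, 52.3, 67.5]), (0.55, [310.3, 167.1, 44.0, 69.3])]
paddle_a [(0.91, [319.4, 170.2, 27.1, 34.9]), (0.66, [306.8, 276.2, 31.5, 37.7])]
wedge [(0.91, [272.6, 233.2, 36.9, 16.8]), (0.63, [322.2, 169.2, 23.9, 33.8])]
```

View pics/scene0.png

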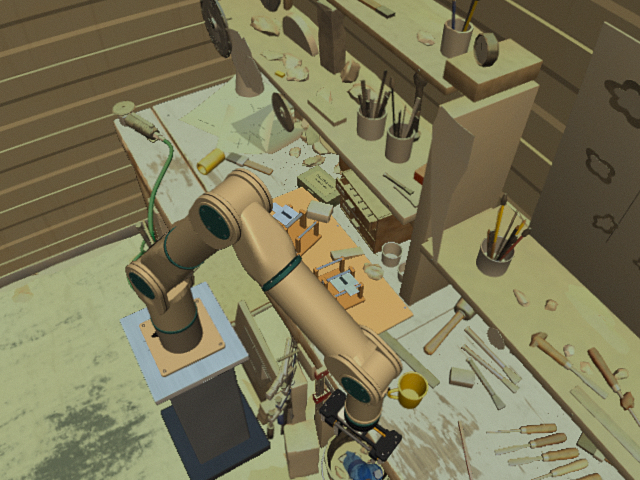

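View pics/side0.png

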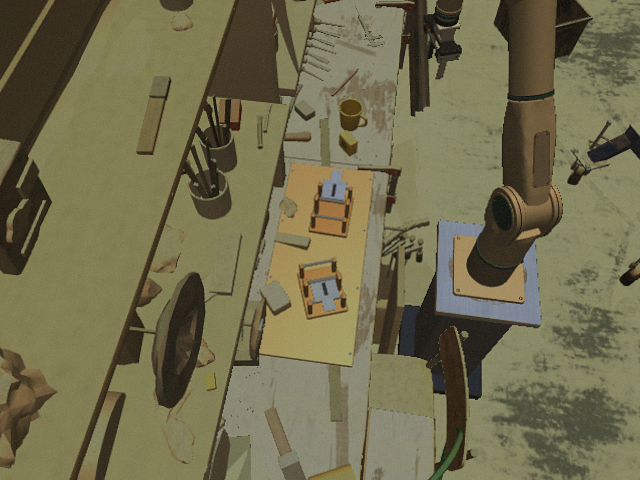

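The scene view shows the squared block at about (321,211), behind the left stand at (295,227). The lump at (375,270) is behind the right stand. So the target is stand a; next I'll zoom in on it.

Run:
```python
import cv2, numpy as np
a=cv2.imread("pics/scene0.png")[190:270,255:345]; b=cv2.imread("pics/side0.png")[245:335,255:355]
a=cv2.resize(a,(0,0),fx=5,fy=5,interpolation=cv2.INTER_CUBIC)
a=cv2.resize(cv2.imread("pics/scene0.png")[190:265,260:335],(400,400),interpolation=cv2.INTER_CUBIC)
b=cv2.resize(cv2.imread("pics/side0.png")[250:325,285:360],(400,400),interpolation=cv2.INTER_CUBIC)
cv2.imwrite("pics/crop0.png",np.hstack([a,b]))
```

```text
(no output)
```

View pics/crop0.png

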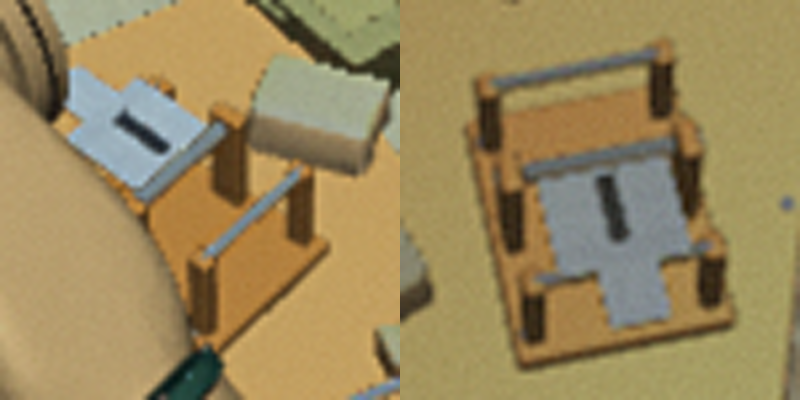

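```bash
cat > h.py <<'E'
import cv2, numpy as np
from workcell import env, optics
F=np.diag([1.,-1,-1])
def proj(n,P,V=None):
    c=optics.get_calibration(n); K=np.array([[c['fx'],0,c['cx']],[0,c['fy'],c['cy']],[0,0,1]])
    V=c['view'] if V is None else V
    R=F@V[:3,:3]; t=F@V[:3,3]
    return cv2.projectPoints(np.array(P,float),cv2.Rodrigues(R)[0],t,K,np.array(c['D']))[0][:,0]
def ray(n,uv,z):
    c=optics.get_calibration(n); K=np.array([[c['fx'],0,c['cx']],[0,c['fy'],c['cy']],[0,0,1]])
    p=cv2.undistortPoints(np.array([[uv]],float),K,np.array(c['D']))[0,0]
    R=c['view'][:3,:3]; o=-R.T@c['view'][:3,3]; d=R.T@np.array([p[0],-p[1],-1]); return o+d*(z-o[2])/d[2]
E
python3 - <<'E'
from h import *
from scipy.optimize import least_squares
S=lambda x,y:(285+(x-400)/5.333,250+y/5.333); C=lambda x,y:(260+x/5.333,190+y/5.333)
# local x,y,z (z None->rest post top)
side=[((-75,60,36),S(518,357)),((-75,-60,36),S(734,313)),((-75,60,22),S(520,368)),((0,48,115),S(511,183)),((0,-48,115),S(686,128)),((58,48,-1),S(487,82)),((58,-48,-1),S(660,46)),((-58,48,-1),S(532,278)),((-58,-48,-1),S(712,237))]
sc=[((0,48,115),C(230,110)),((58,48,-1),C(303,172)),((58,-48,-1),C(205,257)),((75,60,36),C(328,243))]
def W(p,l):
    a=p[2]; l=np.array(l,float)/1000
    return np.c_[p[0]+np.cos(a)*l[:,0]-np.sin(a)*l[:,1],p[1]+np.sin(a)*l[:,0]+np.cos(a)*l[:,1],l[:,2]]
def pts(p,L): return W(p,[(x,y,p[3]*1000 if z<0 else z) for (x,y,z),_ in L])
def res(p): return np.r_[(proj("side",pts(p,side))-[u for _,u in side]).ravel(),(proj("scene",pts(p,sc))-[u for _,u in sc]).ravel()]
r=least_squares(res,[.5,.25,-1.5,.11],loss='soft_l1'); p=r.x
print("a",p[:2],np.degrees(p[2]),p[3]); print(res(p).round(1).reshape(-1,2).tolist())
for th in (0,.1,.2,.3):
    e=[(-100*np.cos(th),0,107+100*np.sin(th))]; print(th,proj("side",W(p,e)),S(641,322))
print("b pivot~",ray("side",(330,205),.1),"b tongue",ray("side",(336,176),.11),"block",ray("side",(275,296),.06),"tape",ray("side",(348,143),.06))
E
```

```text
a [0.48527255 0.15602256] -69.3384515013065 0.0963200385088152
[[-0.1, -0.1], [0.6, -0.5], [-0.4, -0.3], [-0.6, -4.0], [0.2, -0.4], [-0.2, -0.1], [0.1, 0.2], [-0.1, -0.2], [0.1, 0.5], [-0.5, -0.8], [-0.9, -0.7], [-0.8, 0.3], [0.3, -2.0]]
0 [[330.29644745 310.744193  ]] (330.19032439527473, 310.3787736733546)
0.1 [[330.33404593 309.12665525]] (330.19032439527473, 310.3787736733546)
0.2 [[330.28554178 307.16771514]] (330.19032439527473, 310.3787736733546)
0.3 [[330.15009032 304.88413947]] (330.19032439527473, 310.3787736733546)
b pivot~ [ 0.49537602 -0.09608135  0.1       ] b tongue [ 0.49017873 -0.19994271  0.11      ] block [0.61267728 0.20741129 0.06      ] tape [ 0.47031568 -0.38012274  0.06      ]
```

>>> play_rows(plan="15 20 20 0 0 0 -1;20 25 20 0 0 0 -1;23 31 10 0 0 0 -1;23 31 10 0 0 0 -1;23 31 10 0 0 0 -1;23 31 10 0 0 0 -1;23 31 0 0 0 0 -1;23 31 0 0 0 0 -1;23 31 0 0 0 0 -1;23 31 0 0 0 0 -1", newtons=10)

```text
clock: 1.43
tcp_pos: [0.4414, -0.3165, 0.3049]
eef_rot: [180.0, -0.0, 19.9]
ft_force: [0.3, -0.5, -0.5]
finger_gap: 0.0309
```

>>> play_rows(plan="0 40 0 0 0 0 -1;0 40 0 0 0 0 -1;0 40 0 0 0 0 -1;0 40 0 0 0 0 -1;0 40 0 0 0 0 -1;0 40 0 0 0 0 -1;0 40 0 0 0 0 -1;0 40 0 0 0 0 -1;0 40 0 0 0 0 -1;0 0 0 0 0 0 -1")

```text
clock: 2.27
tcp_pos: [0.4403, 0.0506, 0.305]
eef_rot: [-179.8, -0.2, 20.6]
ft_force: [0.5, 1.4, -0.3]
finger_gap: 0.0006
```

>>> play_rows(plan="0 24 0 2.12 -5.61 0 -1;0 24 0 2.12 -5.61 0 -1;0 24 0 2.12 -5.61 0 -1;0 24 0 2.12 -5.61 0 -1;0 24 0 2.12 -5.61 0 -1;0 24 0 2.12 -5.61 0 -1;0 24 0 2.12 -5.61 0 -1;0 24 0 2.12 -5.61 0 -1;0 24 0 2.12 -5.61 0 -1;0 0 0 0 0 0 -1")

```text
clock: 3.1
tcp_pos: [0.443, 0.1569, 0.301]
eef_rot: [176.8, -32.0, 19.8]
ft_force: [-0.8, -0.2, -0.4]
finger_gap: 0.0006
```

```bash
cat > st.py <<'E'
from h import *
from scipy.spatial.transform import Rotation as R
s=env.sense(); r=R.from_euler('xyz',s['eef_rot'],degrees=True).as_matrix()
tip=np.array(s['tcp_pos'])+env.tips_ahead*r[:,2]
a=np.radians(-69.34); d=tip-[.4853,.156,.107]
print(s['clock'],"tip",tip.round(4),"loc mm",(1000*np.array([np.cos(a)*d[0]+np.sin(a)*d[1],-np.sin(a)*d[0]+np.cos(a)*d[1],d[2]])).round(1),"z",r[:,2].round(3),"jaw",r[:,1].round(3),"q",np.round(s['q'],1),"f",np.round(s['ft_force'],1))
E
python3 st.py
```

```text
3.1 tip [0.4528 0.1593 0.2849] loc mm [-14.5 -29.3 177.9] z [ 0.517  0.128 -0.846] jaw [ 0.311 -0.949  0.047] q [   1.3    4.4  -32.2  135.7   50.2   14.3 -147.6] f [-0.8 -0.2 -0.4]
```

>>> play_rows(plan="0 20 0 -2.12 5.61 0 -1;0 20 0 -2.12 5.61 0 -1;0 20 0 -2.12 5.61 0 -1;0 20 0 -2.12 5.61 0 -1;0 20 0 -2.12 5.61 0 -1;0 20 0 0 0 0 -1;0 20 0 0 0 0 -1")

```text
clock: 3.68
tcp_pos: [0.447, 0.2895, 0.3005]
eef_rot: [176.2, -4.0, 19.8]
ft_force: [1.2, -0.5, -0.0]
finger_gap: 0.0006
```

```bash
python3 st.py
```

```text
3.6833 tip [0.4487 0.2888 0.2816] loc mm [-137.1   12.6  174.6] z [ 0.088 -0.038 -0.995] jaw [ 0.333 -0.94   0.066] q [ -10.6   24.1  -41.   101.8   24.2   60.1 -131.4] f [ 1.2 -0.5 -0. ]
```

>>> play_rows(plan="0 10 0 -6 0 0 -1;0 10 0 -6 0 0 -1;0 10 0 -6 0 0 -1;0 10 0 -6 0 0 -1;0 10 0 -6 0 0 -1")

```text
clock: 4.1
tcp_pos: [0.4453, 0.3388, 0.3016]
eef_rot: [147.7, 6.4, 19.5]
ft_force: [0.8, 0.0, -0.2]
finger_gap: 0.0004
```

```bash
python3 st.py
```

```text
4.1 tip [0.447  0.3287 0.2857] loc mm [-175.1   25.1  178.7] z [ 0.09  -0.536 -0.84 ] jaw [ 0.337 -0.777  0.532] q [ -37.    39.8  -32.    81.    36.4   95.1 -143.4] f [ 0.8  0.  -0.2]
```

>>> play_rows(plan="0 5 0 -6 0 0 -1;0 5 0 -6 0 0 -1;0 5 0 -6 0 0 -1;0 0 0 0 0 0 -1")

```text
clock: 4.43
tcp_pos: [0.4431, 0.3555, 0.2951]
eef_rot: [130.3, 12.5, 17.0]
ft_force: [-1.0, -0.6, -2.1]
finger_gap: 0.0005
```

```bash
python3 st.py
```

```text
4.4333 tip [0.4448 0.3408 0.2831] loc mm [-187.3   27.3  176.1] z [ 0.089 -0.771 -0.631] jaw [ 0.347 -0.569  0.745] q [ -46.7   50.5  -26.2   70.2   40.8  111.8 -142.1] f [-1.  -0.6 -2.1]
```

>>> play_rows(plan="-2 -5 -35 0 0 0 -1;-2 -5 -35 0 0 0 -1;-2 -5 -35 0 0 0 -1;-2 -5 -35 0 0 0 -1;0 -5 -30 0 0 0 -1;0 -5 -20 0 0 0 -1;0 0 0 0 0 0 -1")

```text
clock: 5.02
tcp_pos: [0.4375, 0.3192, 0.1087]
eef_rot: [130.3, 12.1, 16.5]
ft_force: [0.2, -1.2, 1.0]
finger_gap: 0.0003
```

```bash
python3 st.py
python3 - <<'E'
from h import *
a=optics.get_image("side")[200:360,255:415,::-1]; b=optics.get_image("wrist")[:,:,::-1]
cv2.imwrite("pics/c1.png",np.hstack([cv2.resize(a,(400,400),interpolation=cv2.INTER_CUBIC),cv2.resize(b,(400,300)) if 0 else cv2.copyMakeBorder(cv2.resize(b,(400,300)),0,100,0,0,0)]))
E
```

```text
5.0167 tip [0.4391 0.3046 0.0967] loc mm [-155.4    9.2  -10.3] z [ 0.087 -0.769 -0.633] jaw [ 0.337 -0.575  0.745] q [ -44.9   60.5  -25.    81.7   43.1   94.4 -153.7] f [ 0.2 -1.2  1. ]
```

View pics/c1.png

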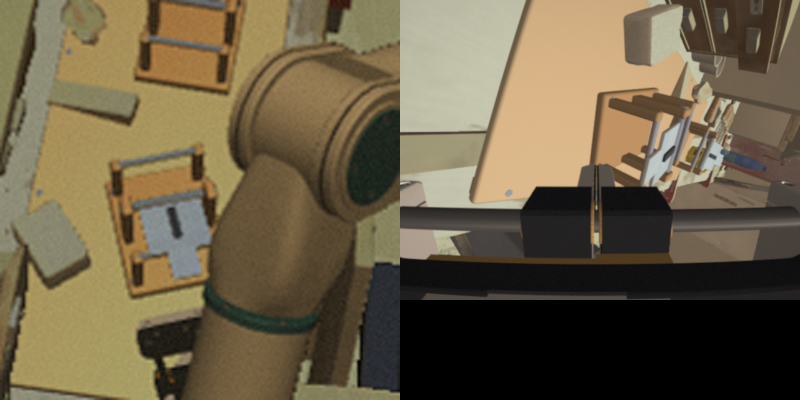

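Run:
```python
from h import *
from scipy.spatial.transform import Rotation as R
s=env.sense(); r=R.from_euler('xyz',s['eef_rot'],degrees=True).as_matrix(); T=np.eye(4);T[:3,:3]=r;T[:3,3]=s['tcp_pos']
t=T[:3,3]
P=[t+.019*r[:,2],t,t-.078*r[:,2],t-.078*r[:,2]+.088*r[:,1],t-.078*r[:,2]-.088*r[:,1]]
print(((proj("side",P)-[255,200])*2.5).round())
V=np.linalg.inv(T@optics.get_calibration("wrist")["mount"])
a=np.radians(-69.34); M=np.array([[np.cos(a),-np.sin(a),0],[np.sin(a),np.cos(a),0],[0,0,1]])
L=np.array([[-100,16,0],[-100,-16,0],[-66,35,0],[-66,-35,0],[0,48,8],[0,-48,8],[-75,60,-71],[-75,-60,-71],[58,48,-10],[58,-48,-10]])/1000
W=L@M.T+[.4853,.156,.107]
q=proj("wrist",np.r_[W,P[:1]],V); im=optics.get_image("wrist")[:,:,::-1].copy()
for u in q: cv2.circle(im,tuple(int(v) for v in u),2,(0,0,255),-1)
cv2.imwrite("pics/w1.png",cv2.resize(im[100:420,240:640],(800,640))[:600]); print(q.round())
```

```text
[[190. 331.]
 [190. 340.]
 [191. 381.]
 [169. 304.]
 [212. 454.]]
[[382. 247.]
 [373. 288.]
 [413. 209.]
 [392. 294.]
 [462. 181.]
 [433. 283.]
 [330. 152.]
 [313. 286.]
 [465. 169.]
 [440. 257.]
 [314. 278.]]
```

View pics/w1.png

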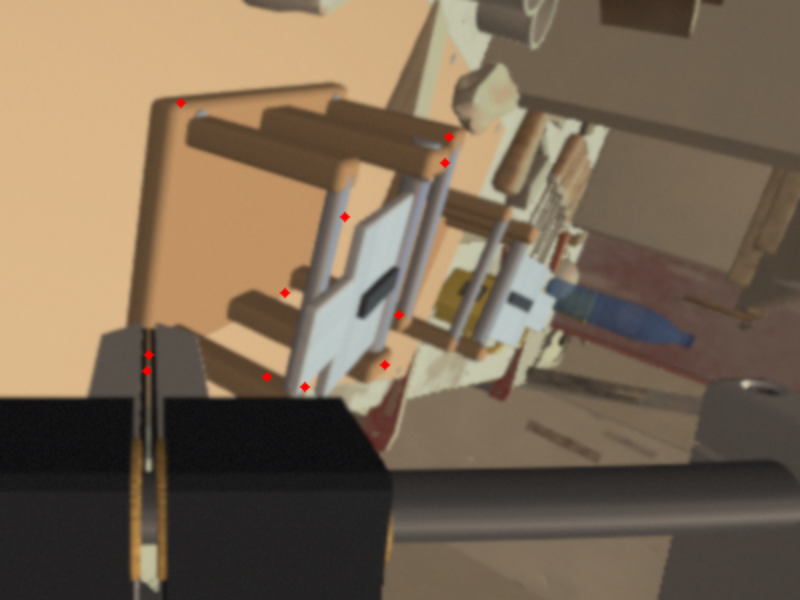

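```bash
cat > fit.py <<'E'
from h import *
from scipy.spatial.transform import Rotation as R
from scipy.optimize import least_squares
s=env.sense(); r=R.from_euler('xyz',s['eef_rot'],degrees=True).as_matrix(); T=np.eye(4);T[:3,:3]=r;T[:3,3]=s['tcp_pos']
V=np.linalg.inv(T@optics.get_calibration("wrist")["mount"])
S=lambda x,y:(285+(x-400)/5.333,250+y/5.333); C=lambda x,y:(260+x/5.333,190+y/5.333); Wp=lambda x,y:(240+x/2,100+y/2)
# (x,y,z) mm, z: -1 rest post top, -2 on paddle
D={"side":[((-75,60,36),S(518,357)),((-75,-60,36),S(734,313)),((-75,60,22),S(520,368)),((0,-48,115),S(686,128)),((58,48,-1),S(487,82)),((58,-48,-1),S(660,46)),((-58,48,-1),S(532,278)),((-58,-48,-1),S(712,237)),((-100,0,-2),S(641,322))],
"scene":[((0,48,115),C(230,110)),((58,48,-1),C(303,172)),((58,-48,-1),C(205,257))],
"wrist":[((-75,60,36),Wp(165,103)),((0,48,115),Wp(435,162)),((-58,48,-1),Wp(345,178)),((58,48,-1),Wp(455,138)),((-100,16,-2),Wp(307,297)),((-66,35,-2),Wp(355,237)),((-6,35,-2),Wp(412,196)),((58,-48,-1),Wp(402,320)),((0,-48,115),Wp(378,360))]}
def W(p,x,y,z):
    if z==-1: z=p[3]*1000
    if z==-2: x,z=x*np.cos(p[4]),107-x*np.sin(p[4])
    c,n=np.cos(p[2]),np.sin(p[2]); return [p[0]+(c*x-n*y)/1000,p[1]+(n*x+c*y)/1000,z/1000]
def res(p): return np.concatenate([((proj(k,[W(p,*a) for a,_ in L],V if k=="wrist" else None)-[u for _,u in L])*(.4 if k=="wrist" else 1)).ravel() for k,L in D.items()])
f=least_squares(res,[.485,.156,-1.21,.1,.1],loss='soft_l1'); p=f.x
print(p[:2],np.degrees(p[2]),p[3],"theta",p[4]); print((res(p).reshape(-1,2)).round(1).tolist())
E
python3 fit.py
```

```text
[0.48510428 0.15685358] -69.3583855528412 0.09979428104769301 theta 0.0801648902986803
[[-0.1, 0.1], [0.6, -0.2], [-0.4, -0.1], [0.2, -0.1], [-0.2, -0.4], [0.1, -0.1], [-0.1, -0.5], [0.2, 0.3], [0.2, -0.6], [-0.7, -1.0], [-1.0, -1.5], [-1.0, -0.6], [2.7, 0.4], [1.4, 0.3], [-0.4, -0.8], [-0.3, 0.3], [-0.6, 1.1], [0.4, -2.8], [-0.2, -0.9], [0.2, -0.6], [1.3, 1.3]]
```

>>> play_rows(plan="4 -17 -4 0 0 0 -1;4 -17 -3 0 0 0 -1;4 -17 -3 0 0 0 -1;0 0 0 0 0 0 -1")

```text
clock: 5.5
tcp_pos: [0.4523, 0.2689, 0.1037]
eef_rot: [130.3, 11.5, 16.5]
ft_force: [0.9, -0.6, -0.2]
finger_gap: 0.0005
```

```bash
python3 st.py
```

```text
5.5 tip [0.454  0.2544 0.0917] loc mm [-103.1    5.4  -15.3] z [ 0.092 -0.768 -0.634] jaw [ 0.329 -0.578  0.747] q [ -41.3   58.7  -24.4   88.1   45.3   90.  -154.7] f [ 0.9 -0.6 -0.2]
```

>>> play_rows(plan="0.3 -1 5 0 0 0 -1;0.3 -1 5 0 0 0 -1;0.3 -1 5 0 0 0 -1;0.3 -1 5 0 0 0 -1;0.3 -1 5 0 0 0 -1;0.3 -1 5 0 0 0 -1;0.3 -1 5 0 0 0 -1")

```text
clock: 6.08
tcp_pos: [0.4525, 0.2667, 0.1367]
eef_rot: [130.6, 11.5, 16.8]
ft_force: [0.2, 4.6, -0.0]
finger_gap: 0.0004
```

```bash
python3 st.py
python3 - <<'E'
from h import *
b=optics.get_image("wrist")[:,:,::-1]
cv2.imwrite("pics/w2.png",b[60:420,200:640])
E
```

```text
6.0833 tip [0.4543 0.2521 0.1246] loc mm [-100.9    4.9   17.6] z [ 0.095 -0.764 -0.638] jaw [ 0.333 -0.579  0.744] q [ -40.7   55.8  -25.1   88.5   44.7   91.7 -153. ] f [ 0.2  4.6 -0. ]
```

View pics/w2.png

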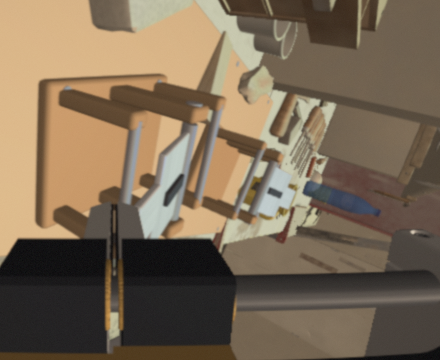

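Run:
```python
from h import *
from scipy.spatial.transform import Rotation as R
s=env.sense(); r=R.from_euler('xyz',s['eef_rot'],degrees=True).as_matrix(); T=np.eye(4);T[:3,:3]=r;T[:3,3]=s['tcp_pos']
V=np.linalg.inv(T@optics.get_calibration("wrist")["mount"])
im=optics.get_image("wrist")[:,:,::-1].copy()
a=np.radians(-69.36); M=np.array([[np.cos(a),-np.sin(a),0],[np.sin(a),np.cos(a),0],[0,0,1]])
o=[cv2.resize(im[130:330,280:480],(400,400),interpolation=cv2.INTER_CUBIC)]
for th,c in ((.08,(0,0,255)),(.3,(0,255,0)),(.5,(255,0,0))):
    L=np.array([[-r_*np.cos(th),y,r_*np.sin(th)] for r_,y in ((6,35),(66,35),(66,16),(100,16),(100,-16),(66,-16),(66,-35),(6,-35))])/1000
    q=proj("wrist",L@M.T+[.4851,.1569,.107],V); cv2.polylines(im,[q.astype(np.int32)],True,c,1)
o.append(cv2.resize(im[130:330,280:480],(400,400),interpolation=cv2.INTER_CUBIC))
cv2.imwrite("pics/w3.png",np.hstack(o))
```

```text
(no output)
```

View pics/w3.png

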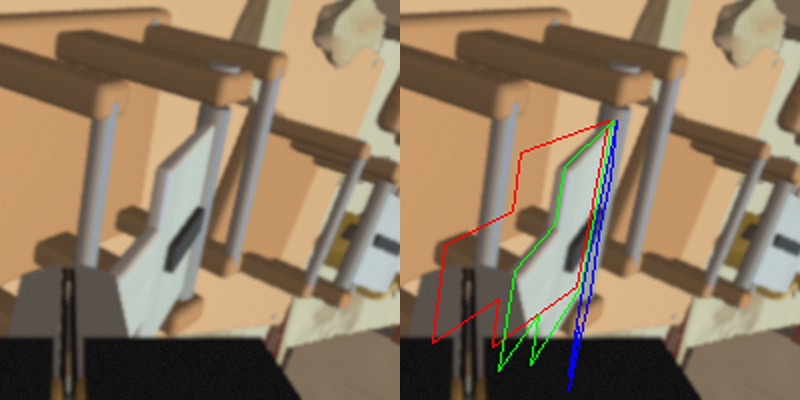

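>>> play_rows(plan="1.5 -4 6 0 0 0 -1;1.5 -4 6 0 0 0 -1;1.5 -4 6 0 0 0 -1;1.5 -4 6 0 0 0 -1;1.5 -4 6 0 0 0 -1;1.8 -4.9 3.4 0 0 0 -1;1.8 -4.9 3.4 0 0 0 -1;1.8 -4.9 3.4 0 0 0 -1;1.8 -4.9 3.4 0 0 0 -1;1.8 -4.9 3.4 0 0 0 -1")

```text
clock: 7.02
tcp_pos: [0.4694, 0.2188, 0.1834]
eef_rot: [130.3, 11.6, 16.6]
ft_force: [-0.4, 1.1, -0.4]
finger_gap: 0.0004
```

```bash
python3 st.py
cat > ov.py <<'E'
import sys
from h import *
from scipy.spatial.transform import Rotation as R
s=env.sense(); r=R.from_euler('xyz',s['eef_rot'],degrees=True).as_matrix(); T=np.eye(4);T[:3,:3]=r;T[:3,3]=s['tcp_pos']
V=np.linalg.inv(T@optics.get_calibration("wrist")["mount"])
im=optics.get_image("wrist")[:,:,::-1].copy(); im0=im.copy()
a=np.radians(-69.36); M=np.array([[np.cos(a),-np.sin(a),0],[np.sin(a),np.cos(a),0],[0,0,1]])
for th,c in zip(map(float,sys.argv[2:]),((0,0,255),(0,255,0),(255,0,0))):
    L=np.array([[-r_*np.cos(th),y,r_*np.sin(th)] for r_,y in ((6,35),(66,35),(66,16),(100,16),(100,-16),(66,-16),(66,-35),(6,-35))])/1000
    q=proj("wrist",L@M.T+[.4851,.1569,.107],V); cv2.polylines(im,[q.astype(np.int32)],True,c,1)
cv2.imwrite(sys.argv[1],np.hstack([x[60:360,220:540] for x in (im0,im)]))
E
python3 ov.py pics/w4.png .8 1.05 1.3
```

```text
7.0167 tip [0.4711 0.2042 0.1714] loc mm [-50.1   3.8  64.4] z [ 0.093 -0.768 -0.634] jaw [ 0.332 -0.576  0.747] q [ -36.6   50.5  -25.    92.3   45.4   91.9 -149.6] f [-0.4  1.1 -0.4]
```

View pics/w4.png

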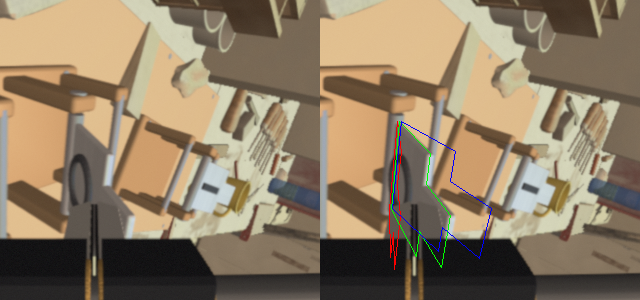

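>>> play_rows(plan="2.5 -6.5 3 3.4 0 0 -1;2.5 -6.5 3 3.4 0 0 -1;2.5 -6.5 3 3.4 0 0 -1;2.5 -6.5 3 3.4 0 0 -1;2.5 -6.5 3 3.4 0 0 -1;2.5 -6.5 3 3.4 0 0 -1")

```text
clock: 7.57
tcp_pos: [0.4842, 0.1805, 0.2014]
eef_rot: [150.1, 5.1, 19.6]
ft_force: [0.4, 0.2, -1.0]
finger_gap: 0.0005
```

>>> play_rows(plan="2.4 -6.4 0.3 2.9 0 0 -1;2.4 -6.4 0.3 2.9 0 0 -1;2.4 -6.4 0 2.9 0 0 -1;2.4 -6.4 0 2.9 0 0 -1;2.4 -6.4 -0.6 2.9 0 0 -1;2.4 -6.4 -1 2.9 0 0 -1;2.4 -6.4 -1.3 2.9 0 0 -1")

```text
clock: 8.15
tcp_pos: [0.5008, 0.1355, 0.1991]
eef_rot: [169.2, -1.8, 20.1]
ft_force: [-0.7, 0.4, -0.2]
finger_gap: 0.0007
```

```bash
python3 st.py; python3 ov.py pics/w5.png 1.8 2.1 2.4
```

```text
8.15 tip [0.5026 0.1323 0.1804] loc mm [28.2  7.9 73.4] z [ 0.094 -0.166 -0.982] jaw [ 0.332 -0.924  0.188] q [-1.000e-01  3.080e+01 -3.770e+01  1.110e+02  3.850e+01  5.160e+01
 -1.303e+02] f [-0.7  0.4 -0.2]
```

View pics/w5.png

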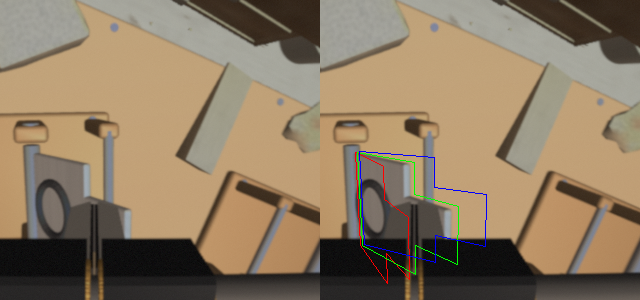

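>>> play_rows(plan="1.5 -6.1 -4.5 1.7 0 0 -1;1.5 -6.1 -4.5 1.7 0 0 -1;1.5 -6.1 -4.5 1.7 0 0 -1;1.5 -6.1 -4.5 1.7 0 0 -1;1.5 -6.1 -4.5 1.7 0 0 -1;1.5 -6.1 -4.5 1.7 0 0 -1")

```text
clock: 8.7
tcp_pos: [0.5097, 0.0996, 0.1717]
eef_rot: [178.7, -5.2, 19.6]
ft_force: [-0.4, 1.0, -0.2]
finger_gap: 0.0006
```

>>> play_rows(plan="0.9 -2.3 -5.5 0 0 0 -1;0.9 -2.3 -5.5 0 0 0 -1;0.9 -2.3 -5.5 0 0 0 -1;0.9 -2.3 -5.5 0 0 0 -1;0.9 -2.3 -5.5 0 0 0 -1;0.9 -2.3 -5.5 0 0 0 -1;0.9 -2.3 -5.5 0 0 0 -1")

```text
clock: 9.28
tcp_pos: [0.5164, 0.0841, 0.133]
eef_rot: [178.7, -5.3, 19.6]
ft_force: [-0.2, -0.2, 0.5]
finger_gap: 0.0007
```

```bash
python3 st.py
```

```text
9.2833 tip [0.5181 0.0843 0.1141] loc mm [78.7  5.4  7.1] z [ 0.094  0.01  -0.996] jaw [ 0.333 -0.943  0.022] q [  12.5   35.5  -37.4  116.7   40.5   35.  -122.8] f [-0.2 -0.2  0.5]
```

Nearly flat now: the tip is 7 mm above pivot level. I'll press down gently until the stop shows in the force.

>>> play_rows(plan="0 0 -2 0 0 0 -1;0 0 -1.5 0 0 0 -1;0 0 -1 0 0 0 -1;0 0 0 0 0 0 -1")

```text
clock: 9.62
tcp_pos: [0.5163, 0.0836, 0.1292]
eef_rot: [178.7, -5.3, 19.5]
ft_force: [-0.5, -0.8, 2.2]
finger_gap: 0.0006
```

>>> play_rows(plan="0 0 -1 0 0 0 -1;0 0 -1 0 0 0 -1;0 0 0 0 0 0 -1")

```text
clock: 9.87
tcp_pos: [0.5164, 0.0836, 0.1284]
eef_rot: [178.6, -5.3, 19.5]
ft_force: [-5.4, -1.4, 15.5]
finger_gap: 0.0003
```

```bash
python3 st.py
```

```text
9.8667 tip [0.5182 0.0838 0.1095] loc mm [79.2  5.3  2.5] z [ 0.095  0.008 -0.995] jaw [ 0.332 -0.943  0.024] q [  12.    35.9  -36.8  117.    41.2   34.4 -123.5] f [-5.4 -1.4 15.5]
```

Firm stop at 15 N, with the tip exactly at paddle-top height. I'll lift off and check.

>>> play_rows(plan="0 0 3 0 0 0 -1;0 0 15 0 0 0 -1;0 0 30 0 0 0 -1;0 0 40 0 0 0 -1;-10 0 35 0 0 0 -1;-20 0 30 0 0 0 -1;-20 0 30 0 0 0 -1;0 0 0 0 0 0 -1;0 0 0 0 0 0 -1")

```text
clock: 10.62
tcp_pos: [0.4667, 0.0838, 0.3116]
eef_rot: [178.6, -5.5, 19.5]
ft_force: [0.1, -0.7, -0.2]
finger_gap: 0.0005
```

```bash
python3 st.py; python3 ov.py pics/w6.png 3.14159
python3 - <<'E'
from h import *
a=optics.get_image("side")[:,:,::-1][190:340,230:380]; b=cv2.imread("pics/side0.png")[190:340,230:380]; w=cv2.imread("pics/w6.png")
o=np.hstack([cv2.resize(x,(320,320),interpolation=cv2.INTER_CUBIC) for x in (b,a)])
cv2.imwrite("pics/end.png",np.vstack([w[:280],o]))
E
```

```text
10.6167 tip [0.4686 0.084  0.2927] loc mm [ 61.5 -41.  185.7] z [ 0.098  0.008 -0.995] jaw [ 0.332 -0.943  0.025] q [  26.1   18.3  -52.6  110.7   20.3   54.2 -106.3] f [ 0.1 -0.7 -0.2]
```

View pics/end.png

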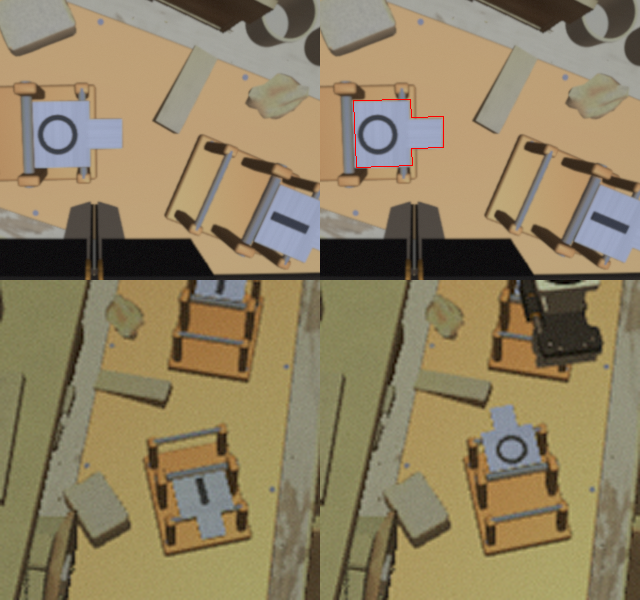

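The wrist view shows the paddle flat with its ring up, and it matches the θ=π outline. The stones, wedge and other paddle look unmoved, and the arm is clear.

```bash
python3 -c "
from workcell import env
print(env.hand_in())"
```

```text
the job is handed in; nothing more can be done
None
```

The squared block lies behind the left stand, so I flipped paddle a. With the gripper shut, one fingertip went under the tongue, pushed it up and over the pivot, and pressed it down on the far stop. I handed the job in at about 10.6 s of the 38 s allowed.

**Last checks:**
- **Stop:** the final press met a firm stop at about 15 N, with the fingertip at the height of a flat paddle's upper face.
- **Paddle:** after lifting clear, the wrist picture matched the outline of a fully flat paddle, ring face up.
- **Everything else:** the stones, the wedge and the other paddle looked unmoved against the starting pictures. I did not check the tape, brush or mug again.
- **Arm:** it ended clear of everything, with no contact force showing.

**What went differently:** my first try tilted the gripper forward and ran into the joint limits, before anything was touched. I came in from the left with a sideways tilt instead. No check failed or disagreed.

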